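# Find the softest printing pad and push its tag down

## Robot

A 7-joint arm with a two-finger parallel gripper is mounted at the origin on the work surface. World frame = base frame: x ahead of the robot, y to its left, z up, the work surface at z = 0. Lengths are in m, angles in degrees, forces in N, time in s.
With the tool pointing down it reaches from about 0.35 to 0.9 m from the base axis. Payload 19.9 kg.
Tool frame: the origin (TCP) lies midway between the tips of the shut fingers; the grasp point (between the pads) lies 19 mm behind it; x points along the fingers, y is the direction in which the jaws open and shut, and the axes are right-handed (so a half turn about x gives the same grasp; the last joint's range is limited). The gripper opens to 85 mm and grips with 20 to 120 N. Pads are 22 mm wide; open, the fingers measure 114 mm over their backs; the gripper's body (76 mm by 85 mm) begins 54 mm behind the grasp point. The pads swing forward as they close: fully open they stand 13 mm farther back than shut.
Start: joints at [-68.44, 23.915, -0.59, 92.452, 0.269, 63.638, -3.037], TCP at [0.254, 0.571, 0.231] pointing down, gripper open.
Joint ranges: [-161.28, 161.28], [-22.2, 115.67], [-73.04, 71.86], [3.21, 147.25], [-68.34, 248.33], [10.77, 114.83], [-161.83, 161.83]. Speed limits (degrees/s): [108.29, 108.29, 136.94, 136.94, 172.46, 172.46, 172.46].

## Interface

Orientations are given as a 3x3 rotation matrix whose columns are the frame's x, y, z axes.
In Python, from rig import monitor, get_image, job gives the robot as it stands. The module is installed in compiled form; this text tells all that it offers.
- The arm moves only by the tool move_arm, never from a script. Its argument "targets" is a list that holds one entry, the list of rows, each a list of 7 numbers: the shift along the tool's x, y, z in mm, then the turn, a rotation vector about the tool's x, y, z in degrees, then the opening, from 0 (shut) to 1 (fully open). In form: [[[tx, ty, tz, wx, wy, wz, jaw], ...]]. A call has 1 to 20 rows; each row is the pose to reach, as a shift and turn from the pose commanded when the call began, along the tool's axes at that moment; what a row does not reach only later rows make up. A row lasts 1/10 s, in which the tool goes at most 50 mm and 8.59 degrees, less where a joint would pass 70% of its speed; a pose out of reach is approached as far as the arm can. A call with a gripper value outside its range is refused whole. The fingers move at their own pace and stop on an object; "squeeze" is the grip in N (left out, the last holds). Time passes only in rows, so rows that repeat a pose let the fingers close. It gives the time, the measured TCP pose, the force and the opening at its end, in the units of the state.
- monitor.get_obs(): the state, without advancing time (a new reading comes with each control period).
- get_image(name): name is "scene" or "top" or "wrist"; returns a dict with "frame" (400x640x3 uint8, red, green, blue), "K" (3x3 intrinsics, pixels), "eye" and "orientation" of the camera in the world. Camera axes: x right, y down, z forward; pixel columns grow to the right and rows downward; lengths in m; the calibration is good to about 2 mm. A picture is of the moment at which its call begins. There is no depth.
- job.job_done(): hands the job in, once; it reports no verdict.
The state is a dict: "time": time; "q": joint angles; "qd": joint speeds; "joint_torque": joint torques, N m; "eef_pos": TCP position; "tcp_rot": TCP orientation; "contact_force": force on the tool from outside, world axes, zero at the start; "ft_torque": the same for the moment, N m; "opening": finger opening in m.
Only numpy, scipy, OpenCV 4.12 (cv2) and the standard library are available. Lean on these libraries where they do the work, as an engineer would, in place of code of your own. Each camera call takes 0.05 s, during which the arm holds its last target.

## Task

The tissue-paper prints need the softest of the three sprung printing pads: press each pad down from above, far enough that its red collar has clearly been carried down its pin (about 5 mm or more), and find out which pad is the softest. Then push that pad's yellow tag fully down, leaving the other two tags up and the paint bottle, pot and knife where they are.

Things in the scene. Friction and masses are not known exactly. Their poses are not given: they have to be found in the camera images.
- unit_a: one of three identical-looking sprung printing pads: a fixed pale wood block 180 mm long (its x) by 90 mm wide (y) by 20 mm high; origin under it on the table, its x axis along the block, away from the robot at yaw 0. On it, along its x: yellow tag at -60 mm, round pad at +25 mm, red collar at +78 mm
- pad_a_top (a point): centre of the flat dark top face of this unit's round wooden pad (76 mm diameter, 20 mm thick); unpressed it is 70 mm above the table; moves down with the pad
- pad_a (a joint): how far this pad is pressed down, m: 0 up, 0.025 at its stop. Springs back when released. All take about 1 N to start moving; the three springs then differ clearly, each at least 1.7 times as stiff as the next softer one, between 100 and 600 N/m
- tag_a_top (a point): centre of the flat top (22 mm along the block, 34 mm across) of this unit's upright yellow tag, about 90 mm above the table when up, 70 to 75 mm when fully down; it slides straight down into a black holder (50 mm high)
- tag_a (a joint): how far this tag is pushed down, m: up is 0 to 0.003 as found, fully down, at its stop, is 0.015 to 0.020, not the same for all three tags. No spring: about 2.5 N of friction, stays where it is left
- mark_a (a joint): how far this unit's red collar (20 mm diameter, 6 mm thick, on a thin upright steel pin; its top 50 mm above the table until moved) has been carried down its pin, m, 0 to 0.023. A steel tongue on the pad meets it after the pad's first 2 mm and pushes it along; it stays at the deepest point the pad has reached (pad depth less 2 mm)
- unit_b: one of three identical-looking sprung printing pads: a fixed pale wood block 180 mm long (its x) by 90 mm wide (y) by 20 mm high; origin under it on the table, its x axis along the block, away from the robot at yaw 0. On it, along its x: yellow tag at -60 mm, round pad at +25 mm, red collar at +78 mm
- pad_b_top (a point): centre of the flat dark top face of this unit's round wooden pad (76 mm diameter, 20 mm thick); unpressed it is 70 mm above the table; moves down with the pad
- pad_b (a joint): how far this pad is pressed down, m: 0 up, 0.025 at its stop. Springs back when released. All take about 1 N to start moving; the three springs then differ clearly, each at least 1.7 times as stiff as the next softer one, between 100 and 600 N/m
- tag_b_top (a point): centre of the flat top (22 mm along the block, 34 mm across) of this unit's upright yellow tag, about 90 mm above the table when up, 70 to 75 mm when fully down; it slides straight down into a black holder (50 mm high)
- tag_b (a joint): how far this tag is pushed down, m: up is 0 to 0.003 as found, fully down, at its stop, is 0.015 to 0.020, not the same for all three tags. No spring: about 2.5 N of friction, stays where it is left
- mark_b (a joint): how far this unit's red collar (20 mm diameter, 6 mm thick, on a thin upright steel pin; its top 50 mm above the table until moved) has been carried down its pin, m, 0 to 0.023. A steel tongue on the pad meets it after the pad's first 2 mm and pushes it along; it stays at the deepest point the pad has reached (pad depth less 2 mm)
- unit_c: one of three identical-looking sprung printing pads: a fixed pale wood block 180 mm long (its x) by 90 mm wide (y) by 20 mm high; origin under it on the table, its x axis along the block, away from the robot at yaw 0. On it, along its x: yellow tag at -60 mm, round pad at +25 mm, red collar at +78 mm
- pad_c_top (a point): centre of the flat dark top face of this unit's round wooden pad (76 mm diameter, 20 mm thick); unpressed it is 70 mm above the table; moves down with the pad
- pad_c (a joint): how far this pad is pressed down, m: 0 up, 0.025 at its stop. Springs back when released. All take about 1 N to start moving; the three springs then differ clearly, each at least 1.7 times as stiff as the next softer one, between 100 and 600 N/m
- tag_c_top (a point): centre of the flat top (22 mm along the block, 34 mm across) of this unit's upright yellow tag, about 90 mm above the table when up, 70 to 75 mm when fully down; it slides straight down into a black holder (50 mm high)
- tag_c (a joint): how far this tag is pushed down, m: up is 0 to 0.003 as found, fully down, at its stop, is 0.015 to 0.020, not the same for all three tags. No spring: about 2.5 N of friction, stays where it is left
- mark_c (a joint): how far this unit's red collar (20 mm diameter, 6 mm thick, on a thin upright steel pin; its top 50 mm above the table until moved) has been carried down its pin, m, 0 to 0.023. A steel tongue on the pad meets it after the pad's first 2 mm and pushes it along; it stays at the deepest point the pad has reached (pad depth less 2 mm)
- paint: blue paint bottle with a white cap, 64 mm diameter, 165 mm tall, standing beyond the pads; bystander; origin under its centre
- pot: green paint pot with a white lid, 60 mm diameter, 70 mm tall, to the left; bystander; origin under its centre
- cutter: closed blue craft knife lying flat to the right, 155 mm by 26 mm by 16 mm; bystander; origin under its handle

How it is judged (in metres and radians):
On the way, in this order (a step that is already met when the one before it is completed fails the run):
1. all three pads have been pressed (every red collar carried down more than 3 mm) while no tag has been pushed yet (value of joint each of mark_a, mark_b, mark_c above 0.003 m and value of joint each of tag_a, tag_b, tag_c below 0.006 m), for 0.1 s.
2. the softest pad's tag is fully down (the stops are so set that only this tag goes beyond 17.5 mm) (value of joint any of tag_a, tag_b, tag_c above 0.0175 m), for 0.2 s.
At the end, for the whole second after the job is handed in: The softest pad's tag is fully down (over 17.5 mm; the stops allow this on that tag alone), the other tags less than 6 mm; every red collar was carried down over 3 mm by pressing its pad; all pads are released; the bottle, pot and knife are within 20 mm of where they were (((value of joint tag_a above 0.0175 m and value of joint each of tag_b, tag_c below 0.006 m) or (value of joint tag_b above 0.0175 m and value of joint each of tag_a, tag_c below 0.006 m) or (value of joint tag_c above 0.0175 m and value of joint each of tag_a, tag_b below 0.006 m)) and value of joint each of mark_a, mark_b, mark_c above 0.003 m and value of joint each of pad_a, pad_b, pad_c below 0.003 m and distance of each of paint, pot, cutter from where it was at the start of the episode below 0.02 m); the robot touches nothing.
It fails at once if a second tag is pushed down (two tags more than 8 mm down) (value of joint each of tag_a, tag_b above 0.008 m or value of joint each of tag_b, tag_c above 0.008 m or value of joint each of tag_a, tag_c above 0.008 m).
It fails at once if the paint bottle, pot or knife is lifted, carried or shoved more than 20 mm (distance of any of paint, pot, cutter from where it was at the start of the episode above 0.02 m).
It fails at once if the paint bottle or pot is tipped over (angle between any of paint, pot's own z axis and vertical above 0.5 rad).
It also fails if it takes over 48 s, if anything falls off the work surface, if the arm or the gripper's body presses on something with over 40 N, if the wrist force passes 120 N, or if a joint passes its speed limit or range.

## Working session

There is one attempt and no reset: what is moved stays moved. The work goes in short steps, Python scripts to look and compute and a tool call to move; the robot and the scene stay as the last step left them, time stands still between calls to the robot, and variables do not carry over. Pictures are saved under pics/ and viewed, and the job is handed in when it is done.

Besides the shell and the picture viewer there is one more tool, called after "Emit:" as a command line: name --argument value ..., lists and objects as JSON in quotes. move_arm: Moves the arm, as the interface text tells. Its arguments: {"type":"object","properties":{"targets":{"type":"array","items":{"type":"array","items":{"type":"array","items":{"type":"number"}}}},"squeeze":{"type":"number"}},"required":["targets"]}

```bash
mkdir -p pics; python3 - <<'E'
from rig import monitor,get_image
import cv2,numpy as np
o=monitor.get_obs()
for k in o: print(k,np.round(o[k],3).tolist())
for n in ["scene","top"]:
    d=get_image(n); cv2.imwrite(f"pics/{n}0.png",d["frame"][:,:,::-1]); print(n,np.round(d["K"],1).tolist(),np.round(d["eye"],3),np.round(d["orientation"],3).tolist())
    np.savez(f"{n}0.npz",**d)
E
```

```text
time 0.0
q [-68.439, 23.95, -0.59, 92.485, 0.269, 63.638, -3.036]
qd [0.02, -0.096, 0.06, 0.091, -0.068, -0.06, -0.037]
joint_torque [-0.0, -86.441, 0.679, -43.492, 0.019, 0.007, -0.0]
eef_pos [0.253, 0.571, 0.231]
tcp_rot [[-0.0, 0.406, 0.914], [-0.001, 0.914, -0.406], [-1.0, -0.001, 0.0]]
contact_force [-0.024, -0.236, 0.237]
ft_torque [0.009, -0.068, -0.036]
opening 0.085
scene [[406.2, 0.0, 323.8], [0.0, 406.2, 195.3], [0.0, 0.0, 1.0]] [1.385 0.081 0.878] [[-0.075, 0.714, -0.696], [0.997, 0.04, -0.066], [-0.019, -0.699, -0.715]]
top [[420.4, 0.0, 321.6], [0.0, 420.4, 198.3], [0.0, 0.0, 1.0]] [ 0.531 -0.011  1.13 ] [[-0.018, -0.998, 0.054], [-1.0, 0.018, -0.002], [0.001, -0.054, -0.999]]
```

View pics/scene0.png

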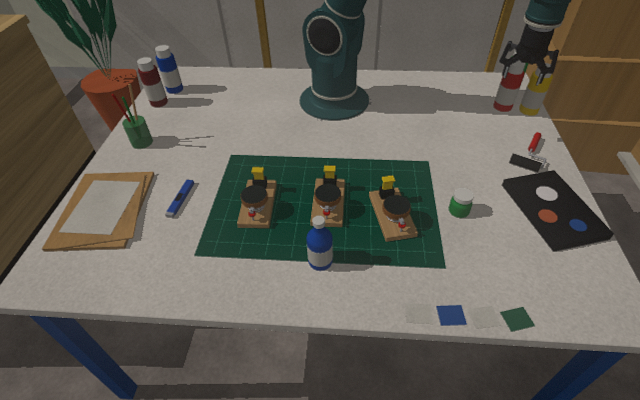

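View pics/top0.png

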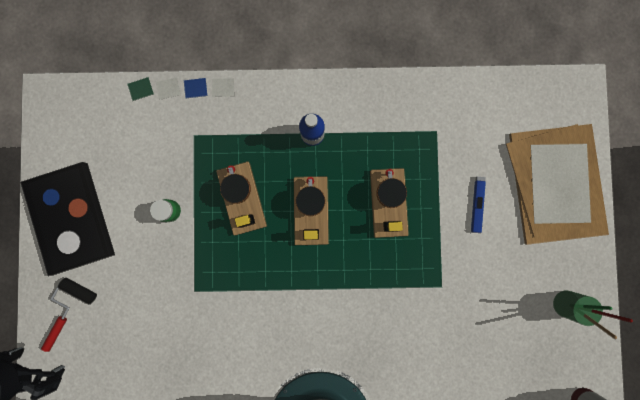

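The scene shows three units on a green mat, with pads in the top view near (235,188), (311,201) and (391,192) and yellow tags at (244,220), (311,235) and (395,226). The bottle is at (312,127), the pot at (165,211) and the knife at (478,205).

```bash
cat > h.py <<'E'
import numpy as np,cv2
def ray(d,u,v,z):
    K=d["K"];R=d["orientation"];e=d["eye"]
    r=R@np.linalg.inv(K)@np.array([u,v,1.]);return e+r*(z-e[2])/r[2]
def proj(d,p):
    c=d["K"]@(d["orientation"].T@(np.array(p)-d["eye"]));return c[:2]/c[2]
E
python3 - <<'E'
from h import *
d=dict(np.load("top0.npz"));f=d["frame"]
hsv=cv2.cvtColor(f,cv2.COLOR_RGB2HSV)
roi=np.zeros(f.shape[:2],np.uint8);roi[140:270,200:430]=255
def comps(m,amin):
    n,l,s,c=cv2.connectedComponentsWithStats(m&roi)
    return [(l==i).astype(np.uint8)*255 for i in range(1,n) if s[i,4]>amin]
ym=cv2.inRange(hsv,(22,150,100),(35,255,255))
for m in comps(ym,20):
    c=max(cv2.findContours(m,0,1)[0],key=cv2.contourArea);r=cv2.minAreaRect(c)
    print("tag px",np.round(r[0],1),np.round(r[1],1),r[2],np.round(ray(d,*r[0],.089),4), "V",np.median(hsv[...,2][m>0]))
wm=cv2.inRange(hsv,(8,70,60),(20,200,255))
for m in comps(wm,100):
    c=max(cv2.findContours(m,0,1)[0],key=cv2.contourArea);r=cv2.minAreaRect(c)
    b=cv2.boxPoints(r);w=np.array([ray(d,*p,.02)[:2] for p in b])
    print("block px",np.round(r[0],1),np.round(ray(d,*r[0],.02),4),[np.round(np.linalg.norm(w[i]-w[i-1]),3) for i in range(4)],np.round([np.degrees(np.arctan2(*(w[i]-w[i-1])[::-1])) for i in range(4)],1))
big=cv2.resize(f[140:270,200:430],None,fx=3.4,fy=3.4,interpolation=cv2.INTER_CUBIC);cv2.imwrite("pics/crop0.png",big[:,:,::-1])
E
```

```text
tag px [242.1 220.2] [ 8.9 14.4] 74.05460357666016 [0.5367 0.1838 0.089 ] V 173.0
tag px [395.5 226. ] [ 8. 13.] 90.0 [ 0.5155 -0.1952  0.089 ] V 176.0
tag px [310.5 235. ] [ 8. 13.] 90.0 [0.4971 0.0153 0.089 ] V 175.0
block px [240.7 197.4] [0.5972 0.2    0.02  ] [np.float64(0.183), np.float64(0.09), np.float64(0.183), np.float64(0.09)] [  14.9  -75.6 -165.4  104.2]
block px [223.3 175.6] [0.6562 0.2457 0.02  ] [np.float64(0.039), np.float64(0.031), np.float64(0.039), np.float64(0.031)] [  15.5  -74.9 -164.5  105. ]
block px [389.  202.5] [ 0.5767 -0.1919  0.02  ] [np.float64(0.178), np.float64(0.089), np.float64(0.178), np.float64(0.088)] [   1.8  -87.8 -178.4   92.2]
block px [398. 177.] [ 0.6441 -0.2176  0.02  ] [np.float64(0.043), np.float64(0.032), np.float64(0.043), np.float64(0.032)] [ -1.5 -91.  178.4  89. ]
block px [310.5 210.5] [0.5594 0.016  0.02  ] [np.float64(0.177), np.float64(0.088), np.float64(0.177), np.float64(0.087)] [ -0.8 -91.  178.9  89. ]
```

View pics/crop0.png

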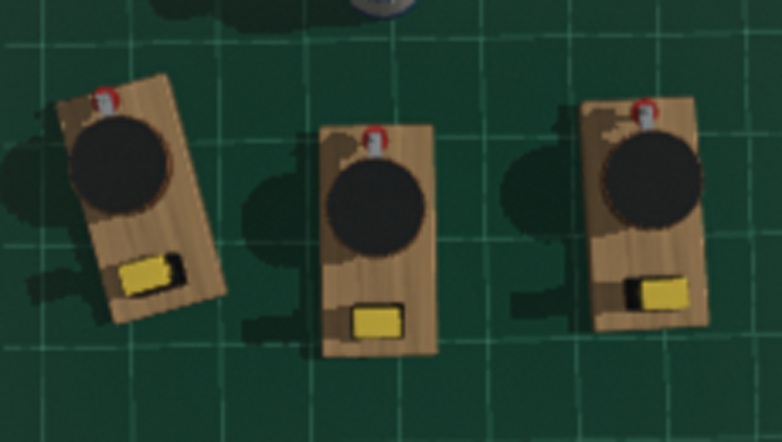

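```bash
cat >> h.py <<'E'
def go(p,yaw=None):
    # print the shift in mm (tool axes) and turn about tool x to reach p with tool-y at angle yaw (deg)
    from rig import monitor
    o=monitor.get_obs();R=np.array(o["tcp_rot"]);t=R.T@(np.array(p)-o["eef_pos"])*1000
    y=np.degrees(np.arctan2(R[1,1],R[0,1]))
    print("t",round(o["time"],2),"pos",np.round(o["eef_pos"],4),"shift",np.round(t,1),"wx",None if yaw is None else round(-(yaw-y),2),"F",np.round(o["contact_force"],2))
E
python3 -c "
from h import *
go([.621,.2065,.10],90)
d=dict(np.load('top0.npz'))
for u,v,z in [(235.3,188.5,.07),(310.6,201.2,.07),(391.8,193,.07),(312,121,.165)]: print(np.round(ray(d,u,v,z),4))"
```

```text
t 0.1 pos [0.2535 0.571  0.2307] shift [ 131.  -183.9  483.8] wx -23.94 F [0.11 0.29 0.34]
[0.6171 0.204  0.07  ]
[0.5816 0.0141 0.07  ]
[ 0.5986 -0.1915  0.07  ]
[0.7635 0.0055 0.165 ]
```

Emit:
move_arm --targets '[[[40, -184, 482, -24, 0, 0, 0], [40, -184, 482, -24, 0, 0, 0], [40, -184, 482, -24, 0, 0, 0], [40, -184, 482, -24, 0, 0, 0], [40, -184, 482, -24, 0, 0, 0], [40, -184, 482, -24, 0, 0, 0], [40, -184, 482, -24, 0, 0, 0], [40, -184, 482, -24, 0, 0, 0], [40, -184, 482, -24, 0, 0, 0], [40, -184, 482, -24, 0, 0, 0], [40, -184, 482, -24, 0, 0, 0], [40, -184, 482, -24, 0, 0, 0], [40, -184, 482, -24, 0, 0, 0], [131, -184, 482, -24, 0, 0, 0], [131, -184, 482, -24, 0, 0, 0], [131, -184, 482, -24, 0, 0, 0], [131, -184, 482, -24, 0, 0, 0]]]'

```text
time: 1.8
eef_pos: [0.6192, 0.2084, 0.1012]
tcp_rot: [[-0.0, -0.002, 1.0], [0.0, 1.0, 0.002], [-1.0, 0.0, -0.0]]
contact_force: [0.1, 0.2, 1.2]
opening: 0.0002
```

```bash
python3 -c "
from h import *
go([.619,.205,.075],90)
from rig import get_image
d=get_image('scene');cv2.imwrite('pics/s1.png',cv2.resize(d['frame'][120:280,180:500],None,fx=2.4,fy=2.4)[:,:,::-1])"
```

```text
t 1.8 pos [0.6192 0.2084 0.1012] shift [26.2 -3.4 -0.2] wx 0.13 F [0.08 0.22 1.19]
```

View pics/s1.png

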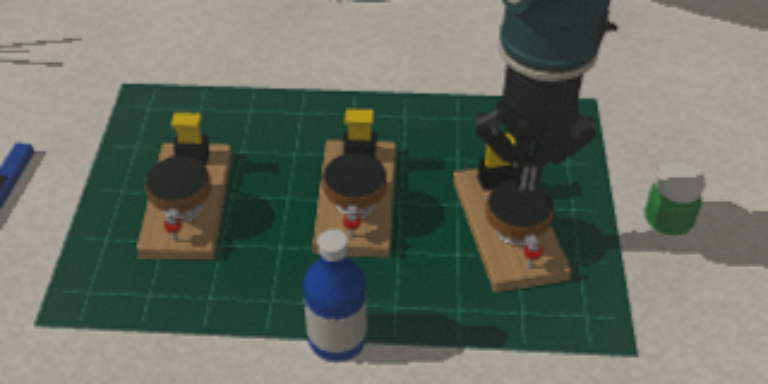

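The shut fingertips stand just above the left pad, around (530,180) in the crop, and the gripper is clear of the tag.

Emit:
move_arm --targets '[[[24, -3, 0, 0, 0, 0, 0], [24, -3, 0, 0, 0, 0, 0], [24, -3, 0, 0, 0, 0, 0], [24, -3, 0, 0, 0, 0, 0], [24, -3, 0, 0, 0, 0, 0]]]'

```text
time: 2.35
eef_pos: [0.62, 0.2048, 0.0777]
tcp_rot: [[0.002, -0.001, 1.0], [0.001, 1.0, 0.001], [-1.0, 0.001, 0.002]]
contact_force: [0.2, -0.1, 0.1]
opening: 0.0002
```

Emit:
move_arm --targets '[[[4, 0, 0, 0, 0, 0, 0], [8, 0, 0, 0, 0, 0, 0], [12, 0, 0, 0, 0, 0, 0], [12, 0, 0, 0, 0, 0, 0], [12, 0, 0, 0, 0, 0, 0], [12, 0, 0, 0, 0, 0, 0], [12, 0, 0, 0, 0, 0, 0]]]'

```text
time: 3.05
eef_pos: [0.6196, 0.2045, 0.0645]
tcp_rot: [[0.0, -0.001, 1.0], [0.0, 1.0, 0.001], [-1.0, 0.0, 0.0]]
contact_force: [1.1, 1.1, 4.1]
opening: -0.0003
```

Emit:
move_arm --targets '[[[3, 0, 0, 0, 0, 0, 0], [6, 0, 0, 0, 0, 0, 0], [6, 0, 0, 0, 0, 0, 0], [6, 0, 0, 0, 0, 0, 0], [6, 0, 0, 0, 0, 0, 0], [6, 0, 0, 0, 0, 0, 0]]]'

```text
time: 3.65
eef_pos: [0.6196, 0.2046, 0.0586]
tcp_rot: [[0.0, -0.001, 1.0], [0.0, 1.0, 0.001], [-1.0, 0.0, 0.0]]
contact_force: [0.0, 0.5, 5.5]
opening: -0.0
```

Emit:
move_arm --targets '[[[3, 0, 0, 0, 0, 0, 0], [6, 0, 0, 0, 0, 0, 0], [6, 0, 0, 0, 0, 0, 0], [6, 0, 0, 0, 0, 0, 0], [6, 0, 0, 0, 0, 0, 0], [6, 0, 0, 0, 0, 0, 0]]]'

```text
time: 4.25
eef_pos: [0.6197, 0.2046, 0.0528]
tcp_rot: [[0.001, -0.001, 1.0], [0.0, 1.0, 0.001], [-1.0, 0.0, 0.001]]
contact_force: [-0.9, 1.1, 9.2]
opening: -0.0
```

```bash
cat >> h.py <<'E'
def force(n=6):
    from rig import monitor,get_image
    F=[];
    for i in range(n):
        o=monitor.get_obs();F.append(np.r_[o["contact_force"],o["eef_pos"][2]]);get_image("top")
    print("mean F,z",np.round(np.mean(F,0),4),"std",np.round(np.std(F,0),3))
E
python3 -c "
from h import *
force();go([.619,.205,.10],90)"
```

```text
mean F,z [-0.964   0.561   9.567   0.0528] std [0.572 0.48  0.342 0.   ]
t 4.55 pos [0.6197 0.2046 0.0528] shift [-47.2   0.4  -0.7] wx 0.06 F [-1.06  0.59 10.08]
```

Emit:
move_arm --targets '[[[-67, 0, 0, 0, 0, 0, 0], [-67, 0, 0, 0, 0, 0, 0], [-67, -190, -37, 0, 0, 0, 0], [-67, -190, -37, 0, 0, 0, 0], [-67, -190, -37, 0, 0, 0, 0], [-67, -190, -37, 0, 0, 0, 0], [-67, -190, -37, 0, 0, 0, 0], [-25, -190, -37, 0, 0, 0, 0], [-25, -190, -37, 0, 0, 0, 0], [-25, -190, -37, 0, 0, 0, 0], [-25, -190, -37, 0, 0, 0, 0], [-25, -190, -37, 0, 0, 0, 0]]]'

```text
time: 5.75
eef_pos: [0.5833, 0.0147, 0.0786]
tcp_rot: [[0.002, -0.001, 1.0], [0.0, 1.0, 0.001], [-1.0, 0.0, 0.002]]
contact_force: [-0.2, 0.1, 0.6]
opening: -0.0004
```

```bash
python3 -c "
from h import *
force();go([.583,.015,.0528],90)"
```

```text
mean F,z [ 0.0602 -0.1277  0.3791  0.0782] std [0.275 0.377 0.245 0.   ]
t 6.05 pos [0.5828 0.0145 0.0776] shift [24.8  0.5  0.2] wx 0.07 F [-0.37 -0.27 -0.05]
```

Emit:
move_arm --targets '[[[4, 0, 0, 0, 0, 0, 0], [8, 0, 0, 0, 0, 0, 0], [12, 0, 0, 0, 0, 0, 0], [16, 0, 0, 0, 0, 0, 0], [19, 0, 0, 0, 0, 0, 0], [19, 0, 0, 0, 0, 0, 0], [19, 0, 0, 0, 0, 0, 0], [19, 0, 0, 0, 0, 0, 0], [19, 0, 0, 0, 0, 0, 0]]]'

```text
time: 6.95
eef_pos: [0.5827, 0.0144, 0.0584]
tcp_rot: [[0.0, -0.001, 1.0], [-0.0, 1.0, 0.001], [-1.0, -0.0, 0.0]]
contact_force: [0.0, -0.9, 2.9]
opening: 0.0001
```

```bash
python3 -c "
from h import *
force()"
```

```text
mean F,z [-0.2451  0.0381  2.6297  0.0584] std [0.265 0.53  0.456 0.   ]
```

Emit:
move_arm --targets '[[[3, 0, 0, 0, 0, 0, 0], [6, 0, 0, 0, 0, 0, 0], [6, 0, 0, 0, 0, 0, 0], [6, 0, 0, 0, 0, 0, 0], [6, 0, 0, 0, 0, 0, 0]]]'

```text
time: 7.75
eef_pos: [0.5827, 0.0145, 0.0524]
tcp_rot: [[0.0, -0.001, 1.0], [-0.0, 1.0, 0.001], [-1.0, -0.0, 0.0]]
contact_force: [0.1, 0.8, 4.5]
opening: -0.0001
```

```bash
python3 -c "
from h import *
force();go([.6,-.191,.0528],90)"
```

```text
mean F,z [0.2715 0.0778 3.4105 0.0524] std [0.59  0.537 0.592 0.   ]
t 8.05 pos [0.5827 0.0144 0.0524] shift [  -0.4 -205.4   17.1] wx 0.06 F [-0.54 -0.54  4.42]
```

Emit:
move_arm --targets '[[[-67, 0, 0, 0, 0, 0, 0], [-67, 0, 0, 0, 0, 0, 0], [-67, -205, 17, 0, 0, 0, 0], [-67, -205, 17, 0, 0, 0, 0], [-67, -205, 17, 0, 0, 0, 0], [-67, -205, 17, 0, 0, 0, 0], [-67, -205, 17, 0, 0, 0, 0], [-25, -205, 17, 0, 0, 0, 0], [-25, -205, 17, 0, 0, 0, 0], [-25, -205, 17, 0, 0, 0, 0], [-25, -205, 17, 0, 0, 0, 0], [-25, -205, 17, 0, 0, 0, 0]]]'

```text
time: 9.25
eef_pos: [0.6006, -0.1904, 0.0788]
tcp_rot: [[0.002, -0.002, 1.0], [-0.001, 1.0, 0.002], [-1.0, -0.001, 0.002]]
contact_force: [1.3, 0.2, 0.4]
opening: 0.0002
```

Emit:
move_arm --targets '[[[4, 0, 0, 0, 0, 0, 0], [8, 0, 0, 0, 0, 0, 0], [12, 0, 0, 0, 0, 0, 0], [16, 0, 0, 0, 0, 0, 0], [19, 0, 0, 0, 0, 0, 0], [19, 0, 0, 0, 0, 0, 0], [19, 0, 0, 0, 0, 0, 0], [19, 0, 0, 0, 0, 0, 0], [19, 0, 0, 0, 0, 0, 0]]]'

```text
time: 10.15
eef_pos: [0.6001, -0.1905, 0.0586]
tcp_rot: [[0.001, -0.001, 1.0], [-0.0, 1.0, 0.001], [-1.0, -0.0, 0.001]]
contact_force: [1.9, 1.4, 5.1]
opening: 0.0003
```

```bash
python3 -c "
from h import *
force()"
```

```text
mean F,z [2.6126 0.7446 4.8765 0.0585] std [0.596 0.439 0.294 0.   ]
```

Emit:
move_arm --targets '[[[3, 0, 0, 0, 0, 0, 0], [6, 0, 0, 0, 0, 0, 0], [6, 0, 0, 0, 0, 0, 0], [6, 0, 0, 0, 0, 0, 0], [6, 0, 0, 0, 0, 0, 0]]]'

```text
time: 10.95
eef_pos: [0.6001, -0.1905, 0.0525]
tcp_rot: [[0.0, -0.001, 1.0], [-0.0, 1.0, 0.001], [-1.0, -0.0, 0.0]]
contact_force: [2.6, 2.1, 6.7]
opening: -0.0003
```

```bash
python3 -c "
from h import *
force(10);go([.4985,.0155,.10],90)"
```

```text
mean F,z [2.5425 1.1853 6.4092 0.0525] std [0.532 0.478 0.504 0.   ]
t 11.45 pos [ 0.6    -0.1906  0.0525] shift [ -47.6  206.2 -101.3] wx 0.06 F [3.64 1.05 5.72]
```

Emit:
move_arm --targets '[[[-67, 0, 0, 0, 0, 0, 0], [-67, 0, 0, 0, 0, 0, 0], [-67, 206, -101, 0, 0, 0, 0], [-67, 206, -101, 0, 0, 0, 0], [-67, 206, -101, 0, 0, 0, 0], [-67, 206, -101, 0, 0, 0, 0], [-67, 206, -101, 0, 0, 0, 0], [-67, 206, -101, 0, 0, 0, 0], [-67, 206, -101, 0, 0, 0, 0]]]'

```text
time: 12.35
eef_pos: [0.4982, 0.0153, 0.1191]
tcp_rot: [[-0.001, -0.002, 1.0], [-0.0, 1.0, 0.002], [-1.0, -0.0, -0.001]]
contact_force: [0.7, -1.5, 0.9]
opening: -0.0002
```

```bash
python3 -c "
from h import *
force(2);go([.4985,.0155,.09],90)
from rig import get_image
d=get_image('scene');cv2.imwrite('pics/s2.png',cv2.resize(d['frame'][120:280,180:500],None,fx=2.4,fy=2.4)[:,:,::-1])"
```

```text
mean F,z [ 0.2686 -0.8656  0.6843  0.1191] std [0.403 0.593 0.199 0.   ]
t 12.45 pos [0.4987 0.0143 0.1191] shift [29.1  1.3 -0.2] wx -0.01 F [-0.12  0.08 -0.82]
```

View pics/s2.png

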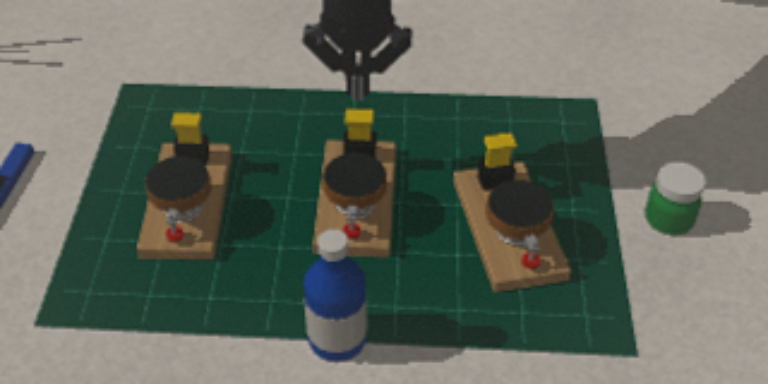

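All three collars sit low on their pins now, near (175,235), (352,230) and (531,260) in the crop. The pads are back up, the tags are still up, and the fingertips are over the middle tag at (358,95).

Emit:
move_arm --targets '[[[15, 1, 0, 0, 0, 0, 0], [28, 1, 0, 0, 0, 0, 0], [32, 1, 0, 0, 0, 0, 0], [36, 1, 0, 0, 0, 0, 0], [40, 1, 0, 0, 0, 0, 0], [43, 1, 0, 0, 0, 0, 0], [43, 1, 0, 0, 0, 0, 0], [43, 1, 0, 0, 0, 0, 0]]]'

```text
time: 13.3
eef_pos: [0.4988, 0.0165, 0.0764]
tcp_rot: [[0.0, -0.001, 1.0], [0.0, 1.0, 0.001], [-1.0, 0.0, 0.0]]
contact_force: [0.6, -0.2, 0.2]
opening: 0.0
```

Emit:
move_arm --targets '[[[1, 0, 0, 0, 0, 0, 0], [2, 0, 0, 0, 0, 0, 0], [3, 0, 0, 0, 0, 0, 0], [3, 0, 0, 0, 0, 0, 0], [3, 0, 0, 0, 0, 0, 0]]]'

```text
time: 13.8
eef_pos: [0.4987, 0.0164, 0.0733]
tcp_rot: [[-0.0, -0.001, 1.0], [-0.0, 1.0, 0.001], [-1.0, -0.0, -0.0]]
contact_force: [-0.3, -0.6, 0.4]
opening: 0.0002
```

Emit:
move_arm --targets '[[[0.5, 0, 0, 0, 0, 0, 0], [1, 0, 0, 0, 0, 0, 0], [1.5, 0, 0, 0, 0, 0, 0], [2, 0, 0, 0, 0, 0, 0]]]'

```text
time: 14.2
eef_pos: [0.4987, 0.0163, 0.0713]
tcp_rot: [[-0.0, -0.001, 1.0], [-0.0, 1.0, 0.001], [-1.0, -0.0, -0.0]]
contact_force: [-0.6, 1.0, 1.8]
opening: 0.0001
```

```bash
python3 -c "
from h import *
force(2)
from rig import get_image
d=get_image('scene');cv2.imwrite('pics/s3.png',cv2.resize(d['frame'][120:280,180:500],None,fx=2.4,fy=2.4)[:,:,::-1])"
```

```text
mean F,z [-0.649   0.8725  1.8401  0.0712] std [0.035 0.086 0.018 0.   ]
```

View pics/s3.png

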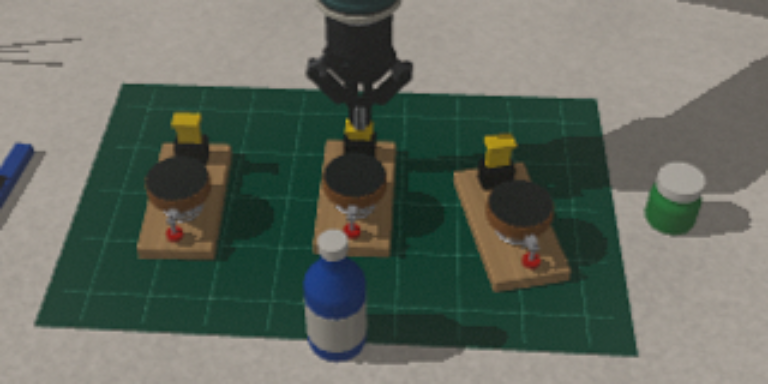

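The middle tag, at (358,130) in the crop, is sinking under the fingertips. I'll keep going until the force jumps at the stop.

Emit:
move_arm --targets '[[[0.5, 0, 0, 0, 0, 0, 0], [1, 0, 0, 0, 0, 0, 0], [1.5, 0, 0, 0, 0, 0, 0], [2, 0, 0, 0, 0, 0, 0], [2, 0, 0, 0, 0, 0, 0]]]'

```text
time: 14.85
eef_pos: [0.4986, 0.0163, 0.0698]
tcp_rot: [[-0.0, -0.001, 1.0], [-0.0, 1.0, 0.001], [-1.0, -0.0, -0.0]]
contact_force: [-5.2, 0.0, 16.4]
opening: -0.0001
```

Emit:
move_arm --targets '[[[0.5, 0, 0, 0, 0, 0, 0], [1, 0, 0, 0, 0, 0, 0], [1.5, 0, 0, 0, 0, 0, 0], [2, 0, 0, 0, 0, 0, 0], [2, 0, 0, 0, 0, 0, 0]]]'

```text
time: 15.35
eef_pos: [0.4985, 0.0163, 0.0691]
tcp_rot: [[-0.0, -0.001, 1.0], [0.0, 1.0, 0.001], [-1.0, 0.0, -0.0]]
contact_force: [-20.8, -0.3, 52.0]
opening: 0.0002
```

The force jumped at z of about 0.070, so the tag is on its stop. I'll lift clear now.

Emit:
move_arm --targets '[[[-50, 0, 0, 0, 0, 0, 0], [-100, 0, 0, 0, 0, 0, 0], [-130, 0, -100, 0, 0, 0, 0], [-130, 0, -100, 0, 0, 0, 0], [-130, 0, -100, 0, 0, 0, 0], [-130, 0, -100, 0, 0, 0, 0], [-130, 0, -100, 0, 0, 0, 0]]]'

```text
time: 16.05
eef_pos: [0.3995, 0.0163, 0.1972]
tcp_rot: [[0.0, -0.001, 1.0], [-0.0, 1.0, 0.001], [-1.0, -0.0, 0.0]]
contact_force: [0.1, -0.7, -0.6]
opening: 0.0003
```

```bash
python3 -c "
from h import *
force(2)
from rig import get_image
d=get_image('scene');cv2.imwrite('pics/s4.png',cv2.resize(d['frame'][120:280,180:500],None,fx=2.4,fy=2.4)[:,:,::-1])
hsv=cv2.cvtColor(d['frame'],cv2.COLOR_RGB2HSV);m=cv2.inRange(hsv,(22,150,80),(35,255,255));m[:140]=0;m[:,:200]=0;m[:,450:]=0
n,l,s,c=cv2.connectedComponentsWithStats(m);print(s[1:])
for z in (.09,.07): print(proj(d,[.4985,.0155,z]))"
```

```text
mean F,z [ 0.3255 -0.2314 -0.667   0.1971] std [0.208 0.447 0.049 0.   ]
[[251 167  13  13 130]
 [324 170  12   8  89]
 [382 176  13  14 147]]
[329.59274103 166.33262612]
[329.65560188 171.41575283]
```

View pics/s4.png

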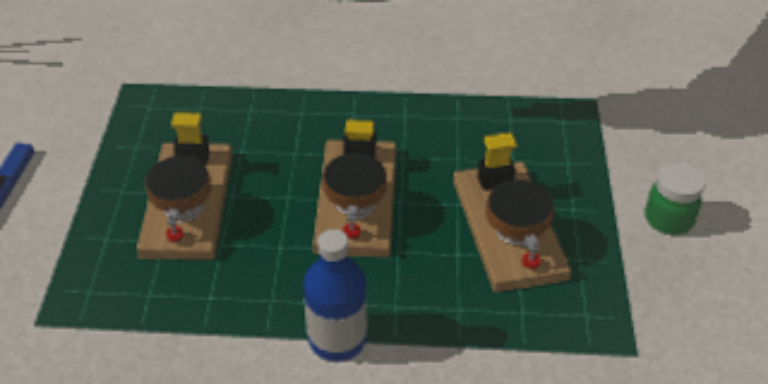

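The middle tag, at (358,130) in the crop, is down. The other two tags are up, the pads are released, and the bystanders haven't moved.

```bash
python3 -c "
from rig import job
print(job.job_done())"
```

```text
the job is handed in; nothing more can be done
None
```

The middle pad is the softest. Its yellow tag is now fully down, and the job was handed in at about 16 s of the 48 s allowed.

I pressed all three pads about 17 mm and compared the forces, assuming 1 N to start each pad moving:

| Pad | Force at about 17 mm | Approximate stiffness |
|---|---|---|
| Left | 9.6 N | 450–500 N/m |
| Middle | 3.4 N | 135 N/m |
| Right | 6.4 N | 250–310 N/m |

I pushed the middle tag until the force rose sharply at a tool height of about 70 mm. That puts it on its stop, roughly 20 mm down.

- **Final picture:** the middle tag is down and the other two are up. All three collars sit low on their pins and all pads are released. The bottle and pot look unmoved, and so does the visible end of the knife. The arm is lifted clear.
- **Force readings:** they carried about 0.5 N of noise, so the stiffness values are rough. The right pad also showed about 2.5 N sideways, which I did not explain. Neither changes the ranking.
- **Stop force:** the last push reached about 52 N down and 21 N sideways at the wrist. This is below the 120 N wrist limit.

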